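# Let a drink can out of the lever dispenser

### The job

Let the drink can out for the customer: press the red lever of the white dispenser all the way down, so that its green lid lifts, and keep it down until the can has rolled out and come up against the front lip of the tray. Then ease the lever back up so that the lid closes fully without slamming, and move clear. Work only the lever: nothing is to be picked up, and do not touch the can or the lid or disturb the pot, cup and bottle standing around.

Things in the scene. Friction and masses are not known exactly. Their poses are not given: they have to be found in the camera images.
- dispenser: White can dispenser fixed to the counter. Origin on the counter below the hinge line, midway between the side walls; +x points away from the robot (can side), +y left, +z up. Box: x -160 to 10, y -70 to 70 mm, 134 mm high. Open tray in front: x 10 to 202 mm, side walls 60 mm high, front lip 52 mm high with inner face at x 196. Floor slopes 8 degrees down to the lip. Lever beyond the -y wall.
- lever (a joint): Angle (rad) of lever and green lid, one rigid piece on a level hinge shaft along the dispenser's y. 0 = lid shut, lever up; 0.8 = lever fully down on its stop, lid fully up. It falls shut by itself (weight and spring) when let go: about 1 N on the paddle starts it, 2 to 3 N hold it fully down.
- hinge (a point): Point on the hinge axis in the lever's plane: 131 mm above the counter, at dispenser x = 0, y = -115 mm. Fixed; its axes are parallel to the dispenser's.
- paddle (a point): Centre of the top face of the red paddle on the lever's end: flat, 45 (along lever) x 50 (across) x 8 mm, pressed from above. Moves with the lever. Lever up: dispenser x -98, y -115, z 218 mm, leaning 0.4 rad, edge nearest the robot higher; level at 0.4 rad; fully down: x -131, z 121 mm, leaning 0.4 rad the other way. A 12 mm wide arm joins it to the hinge; box wall 20 mm to its left.
- lid_edge (a point): Middle of the free lower edge of the green plate lid (125 mm wide, 110 mm from hinge line to edge, 5 mm thick). Shut, the lid slopes 55 degrees down from the hinge line towards the customer; lifted, it is nearly level. The lid is not to be touched. This edge is about 41 mm above the counter when shut, 114 mm when fully up.
- can_center (a point): Centre of the loose orange drink can, 66 mm diameter x 115 mm long, about 0.35 kg, lying with its axis along dispenser y. At the start it leans on the inside of the shut lid (dispenser x about -7, z 78 mm), mostly hidden. With the lid up it rolls out by itself in a second or so and rests against the lip at x about 162, z about 54 mm.
- sauce_pot: Loose green lidded sauce pot, 80 mm diameter, 85 mm high; origin at the centre of its underside. Leave alone.
- mug: Loose white ceramic cup, 76 mm diameter at the rim, 85 mm high; origin at the centre of its underside. Leave alone.
- sauce_bottle: Loose yellow sauce bottle with red cap, 56 mm diameter, 165 mm high; origin at the centre of its underside. Leave alone.

How it is judged (in metres and radians):
On the way:
1. the lever is fully down (lid up, above 0.7 rad) with the can in the tray against the front lip (value of joint lever above 0.7 rad and x of can_center in the frame of dispenser between 0.145 and 0.18 m and y of can_center in the frame of dispenser between -0.025 and 0.025 m and z of can_center in the frame of dispenser between 0.03 and 0.075 m), for 0.2 s.
At the end, for the whole second after the job is handed in: The lid is shut (lever angle under 0.04 rad), the can lies at rest in the tray against the front lip (centre at dispenser x 145 to 180 mm, y within 25 mm of the middle, z 30 to 75 mm), and the pot, cup and bottle stand upright within 15 mm of where they were (value of joint lever below 0.04 rad and linear speed of can below 0.03 m/s and x of can_center in the frame of dispenser between 0.145 and 0.18 m and y of can_center in the frame of dispenser between -0.025 and 0.025 m and z of can_center in the frame of dispenser between 0.03 and 0.075 m and distance of each of sauce_pot, mug, sauce_bottle from where it was at the start of the episode below 0.015 m and angle between each of sauce_pot, mug, sauce_bottle's own z axis and vertical below 0.1 rad); the robot touches nothing.
It fails at once if the lid slams: it closes faster than 1.5 rad/s (about 0.16 m/s at its edge) in the last 0.3 rad (value of joint lever below 0.3 rad and velocity of joint lever below -1.5 rad/s).
It fails at once if the robot touches the can (over 0.5 N) (contact force between any of the fingers, the arm and can above 0.5 N).
It fails at once if the can is lifted above the slope (z of can_center in the frame of dispenser above 0.11 m).
It fails at once if the robot touches the lid (over 0.5 N) (contact force between any of the fingers, the arm and lever_c2 above 0.5 N).
It fails at once if the pot, cup or bottle is moved more than 25 mm or tipped (distance of any of sauce_pot, mug, sauce_bottle from where it was at the start of the episode above 0.025 m or angle between any of sauce_pot, mug, sauce_bottle's own z axis and vertical above 0.35 rad).
It also fails if it takes over 40 s, if anything falls off the work surface, if the arm or the gripper's body presses on something with over 40 N, if the wrist force passes 120 N, or if a joint passes its speed limit or range.

### The arm

A 7-joint arm with a two-finger parallel gripper is mounted at the origin on the work surface. World frame = base frame: x ahead of the robot, y to its left, z up, the work surface at z = 0. Lengths are in m, angles in degrees, forces in N, time in s.
With the tool pointing down it reaches from about 0.425 to 0.875 m from the base axis. Payload 4.7 kg.
Tool frame: the origin (TCP) lies at the very end of the fingers, on their centre line; the grasp point (between the pads) lies 19 mm behind it; x points along the fingers, z is the direction in which the jaws open and shut, and the axes are right-handed (so a half turn about x gives the same grasp; the last joint's range is limited). The gripper opens to 87 mm and grips with 3 to 60 N. Pads are 19 mm wide; open, the fingers measure 117 mm over their backs; the gripper's body (75 mm by 190 mm) begins 51 mm behind the grasp point.
Start: joints at [74.949, 18.392, -4.016, 83.108, 1.295, 78.541, -3.26], TCP at [0.178, -0.625, 0.2] pointing down, gripper open.
Joint ranges: [-163.93, 163.93], [-17.29, 119.83], [-79.2, 71.16], [3.27, 140.29], [-89.18, 269.18], [5.43, 117.66], [-154.24, 154.24]. Speed limits (degrees/s): [147.25, 147.25, 180, 180, 180, 180, 180].

### API

Orientations are given as [roll, pitch, yaw] about the fixed x, y, z axes, in that order (R = Rz(yaw) Ry(pitch) Rx(roll)).
In Python, from cell import env gives the robot as it stands. The module is installed in compiled form; this text tells all that it offers.
- The arm moves only by the tool drive_tool, never from a script. Its argument "increments" is a list of rows, each a list of 2 entries, a list of its own where there are three numbers: the shift along the tool's x, y, z scaled (see below), then the turn, a rotation vector about the tool's x, y, z scaled (see below). In form: [[[dx, dy, dz], [wx, wy, wz]], ...]. A call has 1 to 10 rows; each row shifts and turns the commanded pose from where the row before left it, along the tool's axes as they then stand; what a row does not reach is not made up. The controller multiplies each number of a shift by 0.04 m and each number of a turn by 120 degrees. A row lasts 1/10 s, in which the tool goes at most 50 mm and 8.59 degrees, less where a joint would pass 70% of its speed; a pose out of reach is approached as far as the arm can. A call with a number of a shift or a turn outside -1 to 1 is refused whole. A call with a gripper value outside its range is refused whole. "hand" is the gripper's target within -1 to 1 (fully open at 1, half-way at 0, shut at -1), set as the call begins (left out, the last holds). The fingers move at their own pace and stop on an object; "squeeze" is the grip in N (left out, the last holds). Time passes only in rows, so rows that do not move let the fingers close. It gives the time, the measured TCP pose, the force and the opening at its end, in the units of the state.
- env.get_obs(): the state, without advancing time (a new reading comes with each control period).
- env.read_camera(name): name is "scene" or "side" or "wrist"; returns a dict with "frame" (384x512x3 uint8, red, green, blue), "fx", "fy", "cx", "cy" (pixels), "R" (3x3) and "t" (3): a world point X has camera coordinates R X + t. Camera axes: x right, y down, z forward; pixel columns grow to the right and rows downward; lengths in m; the calibration is good to about 2 mm. A picture is of the moment at which its call begins. There is no depth.
- env.sign_off(): hands the job in, once; it reports no verdict.
The state is a dict: "time_s": time; "qpos": joint angles; "joint_velocities": joint speeds; "effort": joint torques, N m; "tool_pos": TCP position; "tool_rot": TCP orientation; "force": force on the tool from outside, world axes, zero at the start; "wrist_torque": the same for the moment, N m; "grip_width": finger opening in m.
Only numpy, scipy, OpenCV 4.12 (cv2) and the standard library are available. Lean on these libraries where they do the work, as an engineer would, in place of code of your own. Each camera call takes 0.05 s, during which the arm holds its last target.

## Working session

There is one attempt and no reset: what is moved stays moved. The work goes in short steps, Python scripts to look and compute and a tool call to move; the robot and the scene stay as the last step left them, time stands still between calls to the robot, and variables do not carry over. Pictures are saved under pics/ and viewed, and the job is handed in when it is done.

Besides the shell and the picture viewer there is one more tool, called as name([rows], argument=value, ...), one row to a line, values as JSON. drive_tool: Moves the arm, as the interface text tells. Shifts and turns lie within -1 to 1; 1 stands for 0.04 m of shift or 120 degrees of turn. Its arguments: {"type":"object","properties":{"increments":{"type":"array"},"hand":{"type":"number"},"squeeze":{"type":"number"}},"required":["increments"]}

```bash
mkdir -p pics
python3 - <<'E'
from cell import env
import cv2,json
import numpy as np
print(env.get_obs())
for n in ("scene","side","wrist"):
    c=env.read_camera(n)
    cv2.imwrite(f"pics/{n}0.png",c["frame"][:,:,::-1])
    np.savez(f"pics/{n}0.npz",**c)
    print(n,c["fx"],c["fy"],c["cx"],c["cy"],np.round(c["R"],3).tolist(),np.round(c["t"],3))
E
```

```text
{'time_s': 0.0, 'qpos': array([74.94829143, 18.44123064, -4.01552678, 83.17178067,  1.2949286 ,
       78.53915985, -3.26020457]), 'joint_velocities': array([ 0.11930722,  0.00150022, -0.08411292, -0.00272691,  0.05682042,
        0.08873267,  0.0490452 ]), 'effort': array([ 4.71169369e-04, -4.91298938e+01, -4.03821375e-01, -3.12528920e+01,
       -6.40775403e-02,  4.35592909e-02,  1.48785712e-04]), 'tool_pos': array([ 0.17742916, -0.62473053,  0.19856427]), 'tool_rot': array([-177.10455549,   89.89292427,  108.75661042]), 'force': array([ 0.32765598, -0.48334843, -0.47906744]), 'wrist_torque': array([-0.00757888, -0.00544076,  0.05213557]), 'grip_width': 0.08725452555702576}
scene 400.5130779914671 400.5130779914671 259.02572005885537 189.14662880386214 [[-0.093, 0.996, 0.016], [0.829, 0.086, -0.552], [-0.551, -0.039, -0.833]] [ 0.012 -0.454  1.256]
side 436.7860670218829 436.7860670218829 254.6313514121295 191.16933949178556 [[-0.962, -0.271, 0.016], [-0.208, 0.696, -0.687], [0.175, -0.664, -0.726]] [0.621 0.184 0.905]
wrist 334.6422987721428 334.6422987721428 258.59303983171577 192.71625901719963 [[0.274, -0.962, -0.002], [-0.923, -0.263, 0.281], [-0.27, -0.075, -0.96]] [-0.649 -0.034  0.391]
```

View pics/scene0.png

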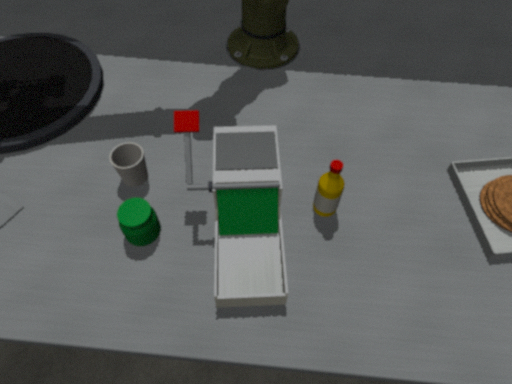

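View pics/side0.png

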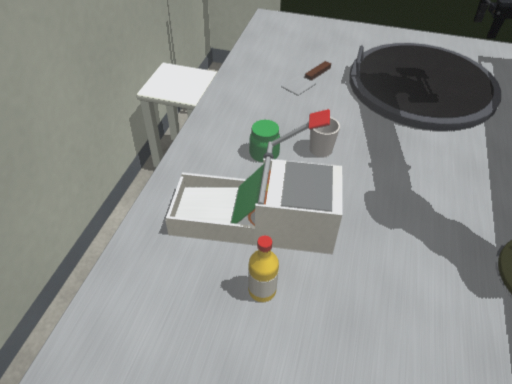

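View pics/wrist0.png

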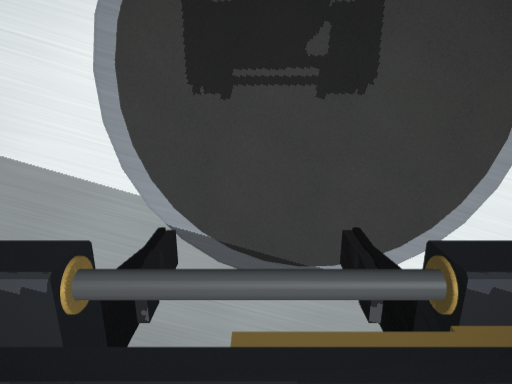

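The scene view shows the paddle at about (187,121) and the dispenser running from (215,130) to (285,300). The cup is at (128,165), the pot at (139,220) and the bottle at (330,190). In the side view the paddle is at (319,119). Next I triangulate the paddle and find the dispenser's heading.

```bash
cat > h.py <<'E'
import numpy as np,cv2
def load(n): return dict(np.load(f"pics/{n}.npz"))
def K(c): return np.array([[c["fx"],0,c["cx"]],[0,c["fy"],c["cy"]],[0,0,1.]])
def ray(c,p):
    d=c["R"].T@np.linalg.inv(K(c))@np.array([p[0],p[1],1.]); return -c["R"].T@c["t"],d
def plane(c,p,z):
    o,d=ray(c,p); return o+d*(z-o[2])/d[2]
def tri(c1,p1,c2,p2):
    P=[K(c)@np.c_[c["R"],c["t"]] for c in (c1,c2)]
    X=cv2.triangulatePoints(P[0],P[1],np.float64(p1).reshape(2,1),np.float64(p2).reshape(2,1)).ravel();return X[:3]/X[3]
def proj(c,X):
    v=K(c)@(c["R"]@X+c["t"]); return v[:2]/v[2]
def red(c):
    f=c["frame"].astype(int); m=((f[...,0]>110)&(f[...,1]<60)&(f[...,2]<60)).astype(np.uint8)
    n,l,s,ce=cv2.connectedComponentsWithStats(m); return [(s[i,4],ce[i],(l==i).astype(np.uint8)) for i in range(1,n) if s[i,4]>40]
E
python3 - <<'E'
from h import *
S,D=load("scene0"),load("side0")
for c in (S,D):
    for a,ce,m in red(c): print(a,ce.round(1),cv2.boxPoints(cv2.minAreaRect(cv2.findNonZero(m))).round(1).tolist())
def up(c,x0,y0,x1,y1,k,fn):
    cv2.imwrite(fn,cv2.resize(c["frame"][y0:y1,x0:x1,::-1],None,fx=k,fy=k,interpolation=cv2.INTER_CUBIC))
up(S,160,95,310,310,2.7,"pics/s_up.png")
up(D,160,90,360,260,3.5,"pics/d_up.png")
E
```

```text
503 [186.  120.4] [[174.0, 110.0], [198.0, 110.0], [198.0, 130.0], [174.0, 130.0]]
96 [336.6 164.5] [[331.0, 160.0], [342.0, 160.0], [342.0, 169.0], [331.0, 169.0]]
```

View pics/s_up.png

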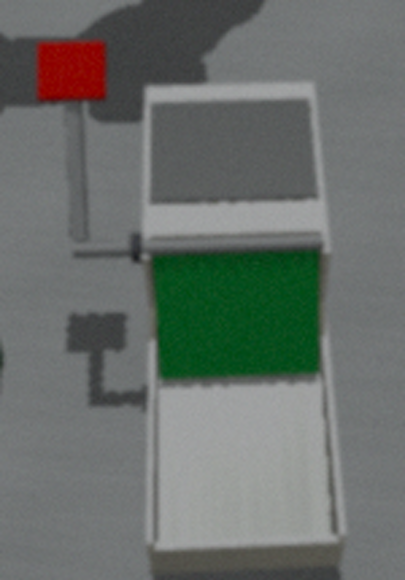

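View pics/d_up.png

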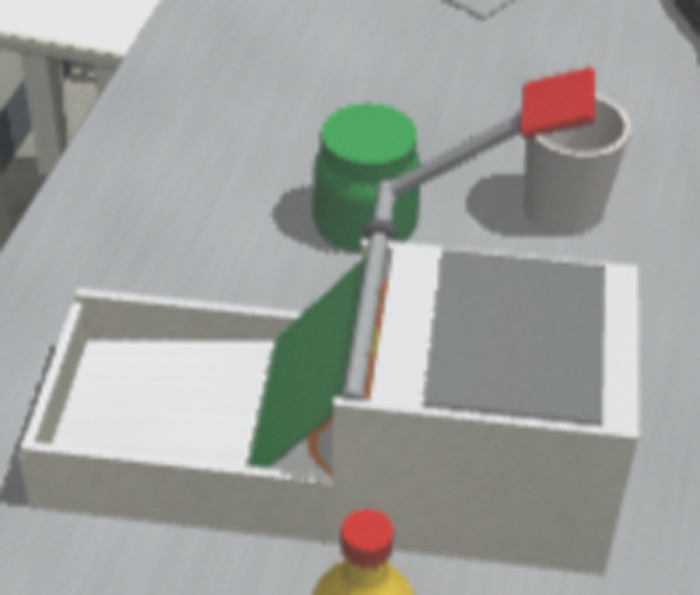

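Run:
```python
from h import *
S,D=load("scene0"),load("side0")
f=D["frame"].astype(int); m=((f[...,0]>140)&(f[...,1]<100)&(f[...,2]<100)).astype(np.uint8)
n,l,s,ce=cv2.connectedComponentsWithStats(m)
for i in range(1,n):
    if s[i,4]>60: print(s[i],ce[i])
i=[i for i in range(1,n) if s[i,4]>60 and abs(ce[i][1]-119)<10][0]
pc=ce[i]
X=tri(S,(186,120.4),D,pc); print("paddle",X,"reproj",proj(S,X),proj(D,X),pc)
for nm,p in (("nr",(145,87)),("nl",(315,84)),("fl",(328,250)),("fr",(143,250))):
    print("S",nm,plane(S,(160+p[0]/2.7,95+p[1]/2.7),.134).round(4))
for nm,p in (("fr",(365,242)),("nr",(638,265)),("nl",(635,435)),("fl",(333,402))):
    print("D",nm,plane(D,(160+p[0]/3.5,90+p[1]/3.5),.134).round(4))
print("S hinge end",plane(S,(160+82/2.7,95+253/2.7),.131).round(4))
for nm,p in (("mug",(128,152)),): print(nm,plane(S,p,.085).round(3))
print("lip top r,l", plane(S,(160+152/2.7,95+547/2.7),.052).round(4),plane(S,(160+342/2.7,95+543/2.7),.052).round(4))
```

```text
[309 110  21  18 289] [319.16955017 118.38062284]
[257 236  15  12 139] [264.55395683 241.23021583]
paddle [ 0.53951398 -0.10918746  0.21570404] reproj [185.83456214 120.09969976] [318.98427104 118.57696494] [319.16955017 118.38062284]
S nr [ 0.4792 -0.0702  0.134 ]
S nl [0.461  0.0678 0.134 ]
S fl [0.6236 0.0886 0.134 ]
S fr [ 0.6377 -0.0468  0.134 ]
D fr [ 0.6375 -0.0419  0.134 ]
D nr [ 0.4719 -0.0699  0.134 ]
D nl [0.4546 0.0673 0.134 ]
D fl [0.6207 0.0913 0.134 ]
S hinge end [ 0.643  -0.0915  0.131 ]
mug [ 0.53  -0.261  0.085]
lip top r,l [ 0.8304 -0.0167  0.052 ] [0.8145 0.1155 0.052 ]
```

```bash
cat >> h.py <<'E'
from scipy.spatial.transform import Rotation as Ro
def Rt(o): return Ro.from_euler("xyz",o["tool_rot"],degrees=True).as_matrix()
yaw=np.radians(8.); C,Sn=np.cos(yaw),np.sin(yaw)
RD=np.array([[C,-Sn,0],[Sn,C,0],[0,0,1]]); OD=np.array([.621,.0195,0])
def d2w(p): return RD@np.array(p)+OD
def w2d(p): return RD.T@(np.array(p)-OD)
def pad(th):  # paddle top centre in world
    r,a=np.hypot(.098,.087),np.arctan2(.087,.098)-th
    return d2w([-r*np.cos(a),-.115,.131+r*np.sin(a)])
E
python3 - <<'E'
from h import *; from cell import env
o=env.get_obs();R=Rt(o);print(R.round(3))
for t in (0,.2,.4,.6,.8): print(t,pad(t).round(4))
# desired: x down, z along dispenser y (+/-)
for s in (1,-1):
    z=s*RD[:,1];x=np.array([0,0,-1.]);Rd=np.c_[x,np.cross(z,x),z]
    print(s,np.degrees(Ro.from_matrix(R.T@Rd).as_rotvec()).round(2))
print("shift to above paddle in tool axes /0.04:",((R.T@(pad(0)+[0,0,.1]-o["tool_pos"]))/.04).round(2), pad(0))
E
```

```text
[[-0.     0.962  0.273]
 [ 0.001  0.273 -0.962]
 [-1.    -0.    -0.001]]
0 [ 0.54  -0.108  0.218]
0.2 [ 0.5248 -0.1102  0.1968]
0.4 [ 0.5141 -0.1117  0.173 ]
0.6 [ 0.5083 -0.1125  0.1475]
0.8 [ 0.5076 -0.1126  0.1213]
1 [-1.7214e+02 -1.0000e-02 -1.2000e-01]
-1 [ 7.86 -0.08  0.01]
shift to above paddle in tool axes /0.04: [-2.97 12.25 -9.96] [ 0.53995864 -0.10801979  0.218     ]
```

drive_tool([
  [[-1, 0, 0], [0, 0, 0]],
  [[-1, 0, 0], [0, 0, 0]],
  [[-0.9, 0.3, -0.25], [0, 0, 0]],
  [[0, 0.8, -0.65], [0, 0, 0]],
  [[0, 0.8, -0.65], [0, 0, 0]],
  [[0, 0.8, -0.65], [0, 0, 0]],
  [[0, 0.8, -0.65], [0, 0, 0]],
  [[0, 0.8, -0.65], [0, 0, 0]],
  [[0, 0.8, -0.65], [0, 0, 0]],
  [[0, 0.8, -0.65], [0, 0, 0]],
], hand=-1, squeeze=20)

```text
time_s: 1.15
tool_pos: [0.3528, -0.3745, 0.3155]
tool_rot: [-72.1, 90.0, -146.2]
force: [1.0, -0.2, -0.9]
grip_width: 0.0152
```

drive_tool([
  [[0, 0.8, -0.65], [0, 0, 0]],
  [[0, 0.8, -0.65], [0, 0, 0]],
  [[0, 0.8, -0.65], [0, 0, 0]],
  [[0, 0.8, -0.65], [0, 0, 0]],
  [[0, 0.8, -0.65], [0, 0, 0]],
  [[0, 0.8, -0.65], [0, 0, 0]],
  [[0, 0.6, -0.5], [0, 0, 0]],
  [[0, 0.2, -0.2], [0.033, 0, 0]],
  [[0, 0, 0], [0.033, 0, 0]],
  [[0, 0, 0], [0, 0, 0]],
])

```text
time_s: 2.15
tool_pos: [0.5174, -0.1373, 0.3153]
tool_rot: [-104.1, 90.0, 173.9]
force: [-0.5, -0.6, -0.9]
grip_width: 0.0006
```

Run:
```python
from h import *; from cell import env
o=env.get_obs();R=Rt(o);print(o["tool_pos"],R.round(3),o["force"],o["grip_width"],o["time_s"],o["qpos"].round(1))
print("to paddle:",(R.T@(pad(0)-o["tool_pos"])/.04).round(2), np.degrees(np.arctan2(R[1,2],R[0,2])))
for n in ("scene","side"):
    c=env.read_camera(n);cv2.imwrite(f"pics/{n}1.png",c["frame"][:,:,::-1]); np.savez(f"pics/{n}1.npz",**c)
```

```text
[ 0.51736203 -0.13729956  0.31528193] [[-0.001  0.99   0.139]
 [ 0.     0.139 -0.99 ]
 [-1.    -0.001 -0.   ]] [-0.53242459 -0.57152119 -0.91719961] 0.0006034624257696551 2.15 [ 41.9   4.2 -31.6  87.4   2.2  89.1 -71.6]
to paddle: [ 2.43  0.66 -0.65] -81.99894206945673
```

View pics/side1.png

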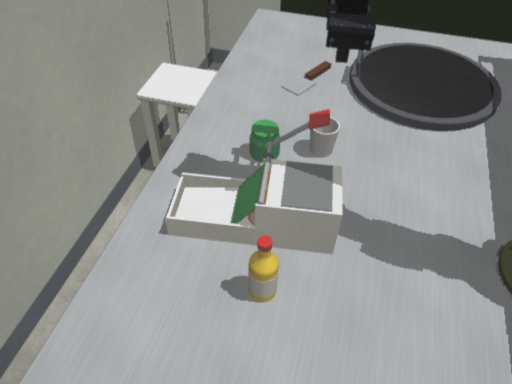

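Run:
```python
from h import *
for n in ("scene1","side1"):
    c=load(n); print(n,proj(c,np.array([.5174,-.1373,.3153])), -c["R"].T@c["t"])
```

```text
scene1 [164.99265141  70.80611736] [1.06979625 0.0750667  0.7960111 ]
side1 [338.83702546  71.22546348] [0.47740139 0.64138941 0.77389223]
```

View pics/scene1.png

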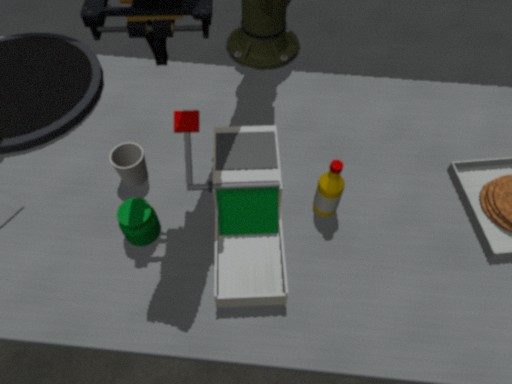

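The tip shows at (162,62) in scene and (343,60) in side, about 10 px above where I predicted it. I'll triangulate it.

Run:
```python
from h import *
S,D=load("scene1"),load("side1")
cv2.imwrite("pics/a.png",np.hstack([cv2.resize(c["frame"][y:y+60,x:x+60,::-1],None,fx=6,fy=6,interpolation=cv2.INTER_NEAREST) for c,x,y in ((S,130,20),(D,310,20))]))
X=tri(S,(162,62),D,(343,60));print(X,proj(S,X),proj(D,X))
```

```text
[ 0.51476869 -0.14084509  0.33573255] [161.20978683  60.28301811] [342.1038275   61.13365073]
```

View pics/a.png

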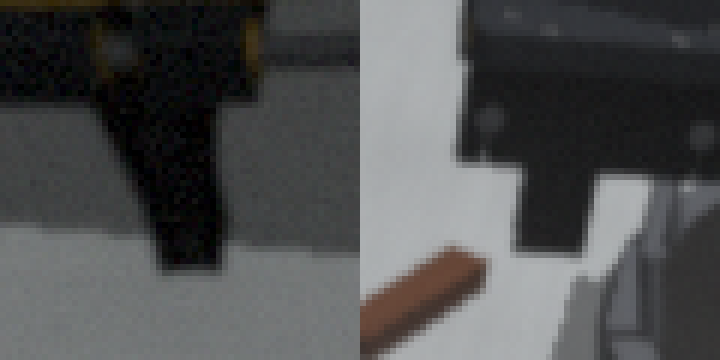

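drive_tool([
  [[0.5, 0.33, -0.32], [0, 0, 0]],
  [[0.7, 0.33, -0.33], [0, 0, 0]],
  [[0.6, 0, 0], [0, 0, 0]],
  [[0.2, 0, 0], [0, 0, 0]],
  [[0, 0, 0], [0, 0, 0]],
])

```text
time_s: 2.75
tool_pos: [0.5389, -0.1093, 0.2346]
tool_rot: [-103.2, 89.9, 174.7]
force: [0.7, -0.4, 0.1]
grip_width: 0.0003
```

```bash
cat > look.py <<'E'
from h import *; from cell import env; import sys
k=sys.argv[1]
o=env.get_obs();print(o["tool_pos"].round(4),"disp",w2d(o["tool_pos"]).round(4),o["force"].round(2),o["time_s"])
ims=[]
for n,b in (("scene",(150,50,310,310)),("side",(160,50,360,260))):
    c=env.read_camera(n);np.savez(f"pics/{n}{k}.npz",**c); x0,y0,x1,y1=b
    f=c["frame"][y0:y1,x0:x1,::-1];s=560/f.shape[0] if n=="scene" else 440/f.shape[1]
    ims.append(cv2.resize(f,None,fx=s,fy=s,interpolation=cv2.INTER_CUBIC))
h=max(i.shape[0] for i in ims)
cv2.imwrite(f"pics/look{k}.png",np.hstack([cv2.copyMakeBorder(i,0,h-i.shape[0],0,0,0) for i in ims]))
E
python3 look.py 2
```

```text
[ 0.5389 -0.1093  0.2346] disp [-0.0992 -0.1161  0.2346] [ 0.74 -0.44  0.08] 2.75
```

View pics/look2.png

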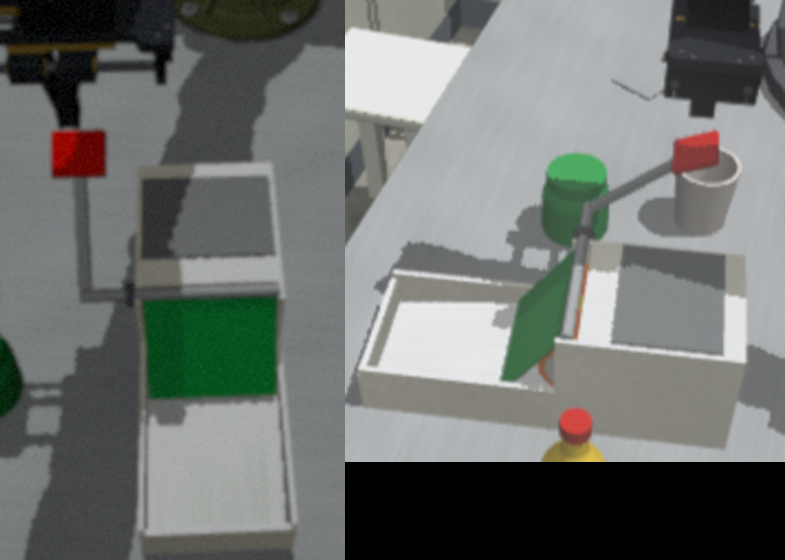

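Run:
```python
from h import *
S,D=load("scene2"),load("side2")
X=tri(S,(181.6,108.5),D,(322.3,102));print(X,w2d(X),proj(S,X),proj(D,X))
```

```text
[ 0.53995876 -0.11386407  0.25144384] [-0.09881325 -0.12078742  0.25144384] [180.73213021 106.84747745] [321.31829991 103.06665079]
```

drive_tool([
  [[0.2, 0, -0.1], [0, 0, 0]],
  [[0.2, 0, 0], [0, 0, 0]],
  [[0.2, 0, 0], [0, 0, 0]],
  [[0.2, 0, 0], [0, 0, 0]],
  [[0, 0, 0], [0, 0, 0]],
])

```text
time_s: 3.35
tool_pos: [0.5384, -0.1045, 0.202]
tool_rot: [-110.2, 89.8, 167.8]
force: [0.2, -0.3, -0.0]
grip_width: 0.0004
```

```bash
python3 look.py 3
```

```text
[ 0.5384 -0.1045  0.202 ] disp [-0.0991 -0.1113  0.202 ] [ 0.24 -0.33 -0.01] 3.35
```

View pics/look3.png

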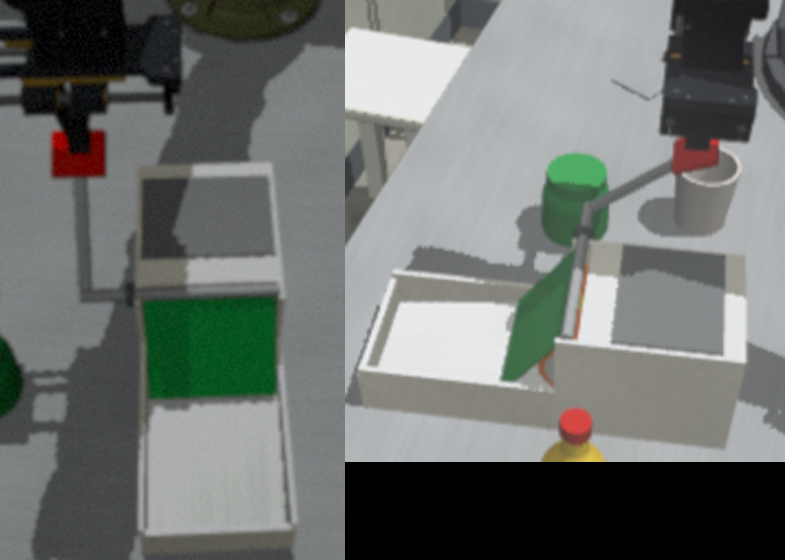

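The tip is over the paddle centre at scene crop (80,150) and about to touch. I'll press along the arc next.

drive_tool([
  [[0.27, -0.19, 0], [0, 0, 0]],
  [[0.27, -0.19, 0], [0, 0, 0]],
  [[0.3, -0.14, 0], [0, 0, 0]],
  [[0.3, -0.13, 0], [0, 0, 0]],
  [[0.32, -0.08, 0], [0, 0, 0]],
  [[0, 0, 0], [0, 0, 0]],
])

```text
time_s: 4.05
tool_pos: [0.5086, -0.1086, 0.143]
tool_rot: [-110.2, 89.8, 167.7]
force: [-0.3, -0.5, -0.7]
grip_width: 0.0007
```

```bash
python3 look.py 4
```

```text
[ 0.5086 -0.1086  0.143 ] disp [-0.1291 -0.1112  0.143 ] [-0.26 -0.46 -0.73] 4.05
```

View pics/look4.png

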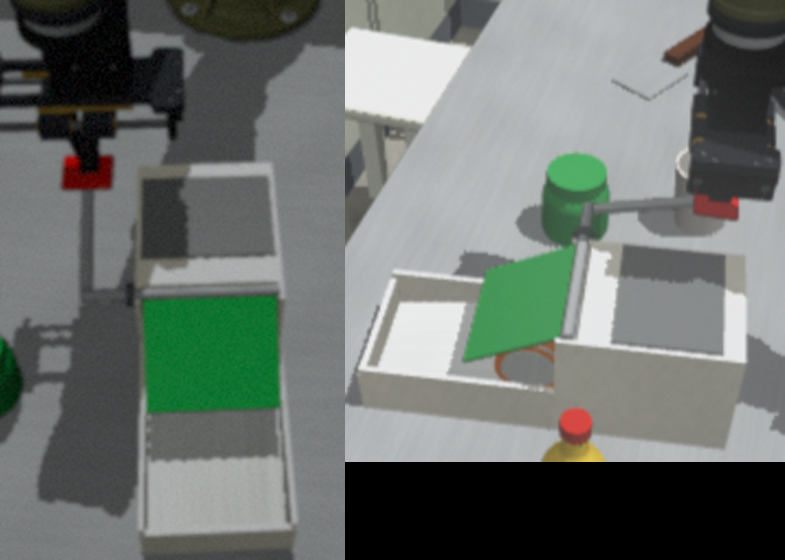

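drive_tool([
  [[0.3, -0.05, 0], [0, 0, 0]],
  [[0.3, -0.02, 0], [0, 0, 0]],
  [[0.3, 0, 0], [0, 0, 0]],
  [[0, 0, 0], [0, 0, 0]],
])

```text
time_s: 4.55
tool_pos: [0.5063, -0.1089, 0.107]
tool_rot: [-114.1, 89.8, 163.8]
force: [-1.8, -1.2, 1.6]
grip_width: 0.0005
```

```bash
python3 look.py 5
```

```text
[ 0.5063 -0.1089  0.107 ] disp [-0.1315 -0.1111  0.107 ] [-1.81 -1.16  1.6 ] 4.55
```

View pics/look5.png

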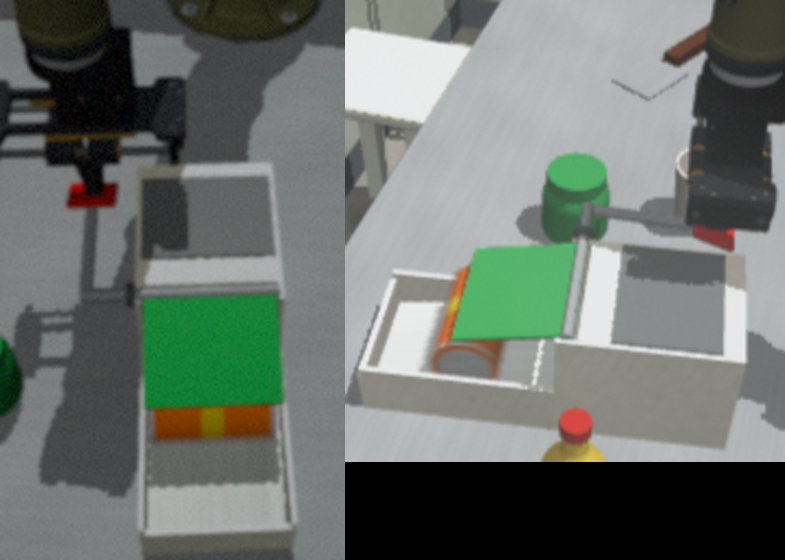

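drive_tool([
  [[0.1, 0, 0], [0, 0, 0]],
  [[0.1, 0, 0], [0, 0, 0]],
  [[0, 0, 0], [0, 0, 0]],
  [[0, 0, 0], [0, 0, 0]],
  [[0, 0, 0], [0, 0, 0]],
  [[0, 0, 0], [0, 0, 0]],
])

```text
time_s: 5.25
tool_pos: [0.5078, -0.1089, 0.1019]
tool_rot: [18.6, 90.0, -63.5]
force: [-4.4, 0.2, 5.7]
grip_width: 0.0004
```

```bash
python3 look.py 6
python3 - <<'E'
from h import *
# projected lid edge ends for some angles
S,D=load("scene6"),load("side6")
for t in (.6,.7,.8):
    a=np.radians(55)-t
    for y in (-.0625,.0625):
        X=d2w([.11*np.cos(a),y,.131-.11*np.sin(a)]); print(t,y,proj(S,X).round(1),proj(D,X).round(1))
E
```

```text
[ 0.5078 -0.1089  0.1019] disp [-0.13   -0.1114  0.1019] [-4.37  0.19  5.74] 5.25
0.6 -0.0625 [216.7 240.4] [221.8 168.7]
0.6 0.0625 [280.9 238.2] [210.5 210.2]
0.7 -0.0625 [216.3 239.6] [220.1 165.1]
0.7 0.0625 [281.4 237.3] [208.6 206.6]
0.8 -0.0625 [215.8 238.1] [218.9 161.5]
0.8 0.0625 [281.8 235.8] [207.1 203. ]
```

View pics/look6.png

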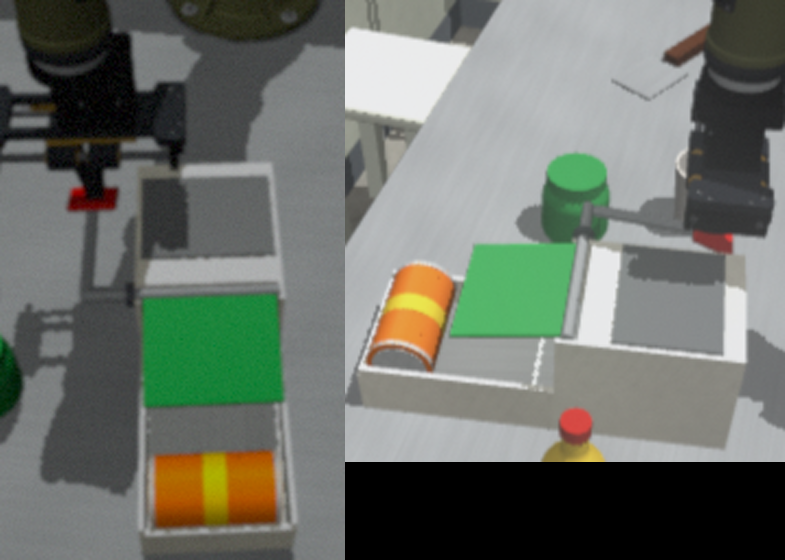

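Measured lid corners are (219,161) and (208,202), which match 0.8 rad. The can is at the lip. I'll hold a moment and check that it has settled.

drive_tool([
  [[0, 0, 0], [0, 0, 0]],
  [[0, 0, 0], [0, 0, 0]],
  [[0, 0, 0], [0, 0, 0]],
  [[0, 0, 0], [0, 0, 0]],
  [[0, 0, 0], [0, 0, 0]],
  [[0, 0, 0], [0, 0, 0]],
  [[0, 0, 0], [0, 0, 0]],
  [[0, 0, 0], [0, 0, 0]],
  [[0, 0, 0], [0, 0, 0]],
  [[0, 0, 0], [0, 0, 0]],
])

```text
time_s: 6.35
tool_pos: [0.5078, -0.1089, 0.1019]
tool_rot: [15.5, 90.0, -66.6]
force: [-3.8, -0.1, 7.5]
grip_width: 0.0005
```

```bash
cat > can.py <<'E'
from h import *; import sys
for n in sys.argv[1:]:
    P={}
    for v in ("scene","side"):
        c=load(v+n);f=c["frame"].astype(int);
        m=((f[...,0]>140)&(f[...,2]<90)&(f[...,1]>60)).astype(np.uint8)
        b=cv2.morphologyEx(m,cv2.MORPH_OPEN,np.ones((3,3),np.uint8))
        k,l,s,ce=cv2.connectedComponentsWithStats(b)
        g=[(s[i,4],ce[i].round(1)) for i in range(1,k) if s[i,4]>200]
        print(n,v,g, "expected centre at rest", proj(c,d2w([.162,0,.054])).round(1))
E
python3 look.py 7; python3 can.py 6 7
```

```text
[ 0.5078 -0.1089  0.1019] disp [-0.13   -0.1114  0.1019] [-3.77 -0.08  7.46] 6.35
6 scene [(np.int32(1485), array([249.3, 273.7]))] expected centre at rest [250.  275.5]
6 side [(np.int32(920), array([192.1, 189.2])), (np.int32(551), array([265.2, 265.5]))] expected centre at rest [191.2 197.5]
7 scene [(np.int32(1486), array([249.4, 273.7]))] expected centre at rest [250.  275.5]
7 side [(np.int32(921), array([192.1, 189.2])), (np.int32(551), array([265.2, 265.5]))] expected centre at rest [191.2 197.5]
```

View pics/look7.png

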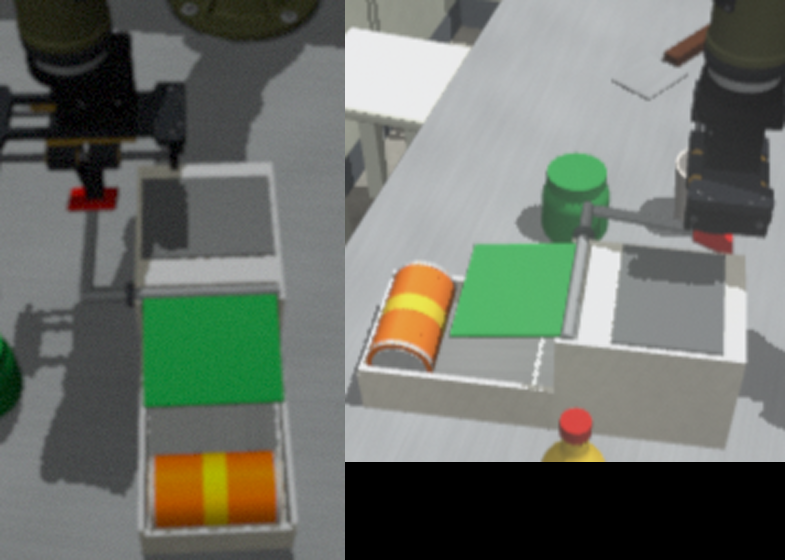

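The can is at rest on the lip: the centroids agree between looks. The lever is fully down at 7.5 N. I'll ease it up along the same arc.

drive_tool([
  [[-0.13, 0, 0], [0, 0, 0]],
  [[-0.13, 0, 0], [0, 0, 0]],
  [[-0.13, 0, 0], [0, 0, 0]],
  [[-0.13, 0, 0], [0, 0, 0]],
  [[-0.13, 0.01, 0], [0, 0, 0]],
  [[-0.13, 0.02, 0], [0, 0, 0]],
  [[-0.13, 0.02, 0], [0, 0, 0]],
  [[-0.13, 0.03, 0], [0, 0, 0]],
  [[-0.13, 0.03, 0], [0, 0, 0]],
  [[-0.13, 0.04, 0], [0, 0, 0]],
])

```text
time_s: 7.45
tool_pos: [0.5137, -0.1081, 0.1536]
tool_rot: [36.6, 90.0, -45.4]
force: [1.0, -0.1, 0.9]
grip_width: 0.0001
```

```bash
python3 look.py 8
```

```text
[ 0.5137 -0.1081  0.1536] disp [-0.124  -0.1114  0.1536] [ 0.99 -0.11  0.91] 7.45
```

View pics/look8.png

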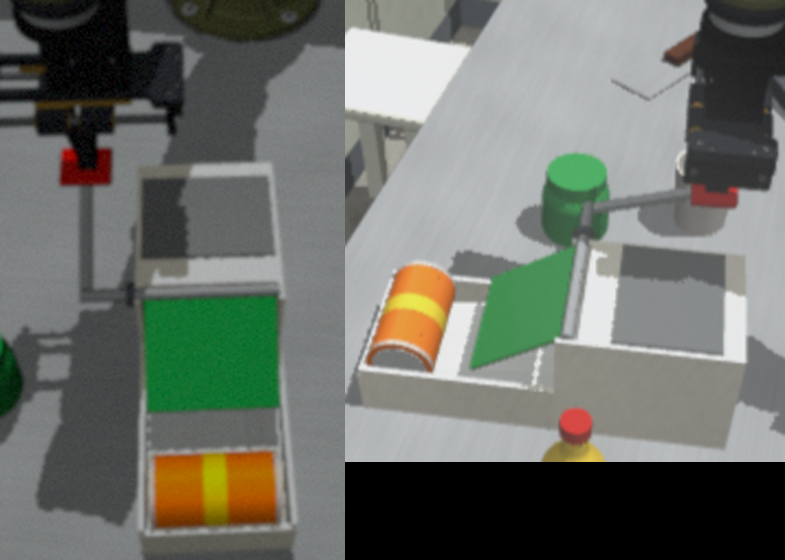

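Contact held, and the lid is about half closed (0.4 rad). I'll carry on more slowly.

drive_tool([
  [[-0.1, 0.04, 0], [0, 0, 0]],
  [[-0.1, 0.04, 0], [0, 0, 0]],
  [[-0.1, 0.05, 0], [0, 0, 0]],
  [[-0.1, 0.05, 0], [0, 0, 0]],
  [[-0.1, 0.06, 0], [0, 0, 0]],
  [[-0.1, 0.06, 0], [0, 0, 0]],
  [[-0.1, 0.06, 0], [0, 0, 0]],
  [[-0.1, 0.07, 0], [0, 0, 0]],
  [[-0.1, 0.07, 0], [0, 0, 0]],
  [[-0.1, 0.07, 0], [0, 0, 0]],
])

```text
time_s: 8.55
tool_pos: [0.5365, -0.1049, 0.1936]
tool_rot: [82.5, 90.0, 0.4]
force: [-0.7, 0.0, 1.0]
grip_width: 0.0005
```

```bash
python3 look.py 9
```

```text
[ 0.5365 -0.1049  0.1936] disp [-0.101  -0.1114  0.1936] [-0.7   0.02  0.98] 8.55
```

View pics/look9.png

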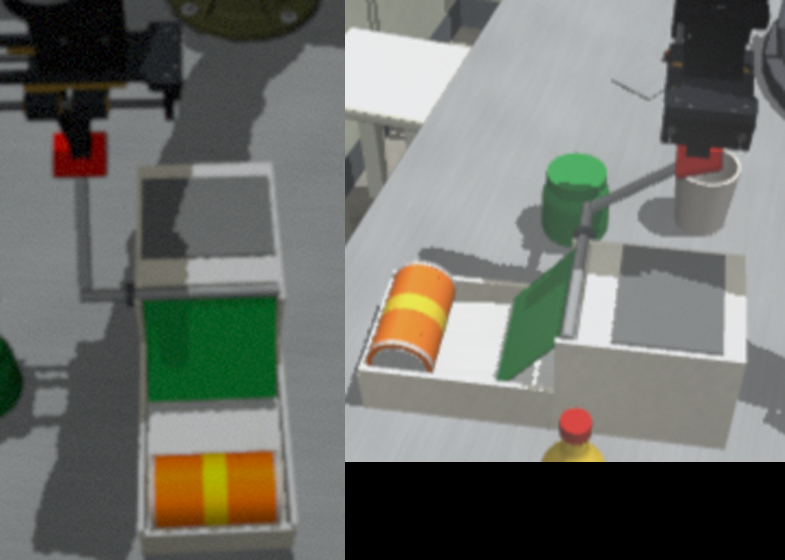

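drive_tool([
  [[-0.08, 0.03, 0], [0, 0, 0]],
  [[-0.08, 0.02, 0], [0, 0, 0]],
  [[-0.08, 0, 0], [0, 0, 0]],
  [[-0.08, 0, 0], [0, 0, 0]],
  [[-0.1, 0, 0], [0, 0, 0]],
  [[-0.1, 0, 0], [0, 0, 0]],
  [[-0.15, 0, 0], [0, 0, 0]],
  [[-0.2, 0, 0], [0, 0, 0]],
  [[-0.5, 0, 0], [0, 0, 0]],
  [[-0.5, 0, 0], [0, 0, 0]],
])

```text
time_s: 9.65
tool_pos: [0.5379, -0.1047, 0.2689]
tool_rot: [-101.2, 90.0, 176.7]
force: [-0.4, -0.4, -0.1]
grip_width: 0.0001
```

drive_tool([
  [[-0.5, -0.3, 0.3], [0, 0, 0]],
  [[-0.5, -0.5, 0.5], [0, 0, 0]],
  [[0, -0.5, 0.5], [0, 0, 0]],
  [[0, 0, 0], [0, 0, 0]],
  [[0, 0, 0], [0, 0, 0]],
  [[0, 0, 0], [0, 0, 0]],
])

```text
time_s: 10.25
tool_pos: [0.4943, -0.1621, 0.3081]
tool_rot: [157.2, 90.0, 75.2]
force: [0.2, -0.0, -0.2]
grip_width: 0.0004
```

```bash
python3 look.py 10; python3 can.py 7 10
python3 - <<'E'
from h import *
for v in ("scene","side"):
    for n in ("0","10"):
        c=load(v+n);f=c["frame"].astype(int);g=((f[...,1]>1.6*f[...,0])&(f[...,1]>1.6*f[...,2])&(f[...,1]>50)).astype(np.uint8)
        y=((f[...,0]>110)&(f[...,1]>90)&(f[...,2]<50)).astype(np.uint8)
        for m in (g,y):
            k,l,s,ce=cv2.connectedComponentsWithStats(m);print(v,n,[(s[i,:5].tolist(),ce[i].round(1).tolist()) for i in range(1,k) if s[i,4]>150])
E
```

```text
[ 0.4943 -0.1621  0.3081] disp [-0.1508 -0.1622  0.3081] [ 0.18 -0.05 -0.19] 10.25
7 scene [(np.int32(1486), array([249.4, 273.7]))] expected centre at rest [250.  275.5]
7 side [(np.int32(921), array([192.1, 189.2])), (np.int32(551), array([265.2, 265.5]))] expected centre at rest [191.2 197.5]
10 scene [(np.int32(1461), array([249.3, 273. ]))] expected centre at rest [250.  275.5]
10 side [(np.int32(974), array([192.7, 189.6])), (np.int32(502), array([266. , 265.6]))] expected centre at rest [191.2 197.5]
scene 0 [([217, 188, 61, 47, 2707], [247.5, 210.8]), ([117, 197, 40, 49, 1099], [134.2, 217.5])]
scene 0 [([319, 173, 16, 19, 177], [326.1, 182.6])]
scene 10 [([217, 188, 61, 47, 2698], [247.5, 210.7]), ([117, 198, 36, 48, 1096], [133.7, 218.4])]
scene 10 [([319, 172, 17, 20, 213], [326.9, 183.1]), ([222, 261, 55, 30, 821], [249.0, 272.9])]
side 0 [([253, 120, 25, 17, 329], [265.1, 128.2])]
side 0 []
side 10 []
side 10 []
```

View pics/look10.png

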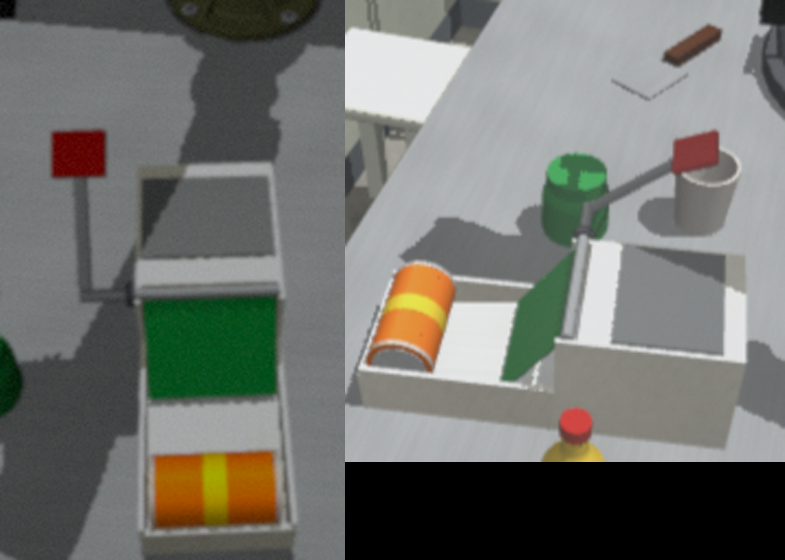

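The lid is shut: its mask in the scene view matches the start ((217,188), 61x47). The can is at the lip, the pot, cup and bottle have not moved, and the arm is clear. Handing in now.

```bash
python3 -c "
from cell import env
print(env.sign_off())"
```

```text
the job is handed in; nothing more can be done
None
```

I pressed the lever to its stop with the closed fingers, held it until the can lay still against the lip, eased it back up over about 2.5 s and moved clear. I handed the job in after 10.3 s. No verdict is reported.

**Lever fully down:** the lid corners matched the position predicted for 0.8 rad, with about 7 N on the stop. The can's centroid was unchanged over the next second.

**Lid closing:** the paddle stayed under the fingers at each look on the way up. I estimated the closing speed at about 0.4 rad/s from the arm's rate, with no direct measurement.

**At the end:**
- **Lid:** its outline in the scene view matches the one at the start.
- **Can:** it is at the lip, within about 2 px of where it should be in the scene view.
- **Pot, cup and bottle:** in the scene view the pot and bottle are within about 1 px of where they began. I checked the cup only by eye.
- **Arm:** clear of everything, with no force on the tool.

**Checks that disagreed:**
- The closed fingertips showed about 16 mm higher in the images than the reported TCP. I allowed for this and confirmed contact by force and picture.
- In the side view the can's visible centroid sat about 8 px above its predicted centre. I put this down to the lip and side wall hiding part of the can.
- In the last side view a shadow fell on the pot, so the colour mask there found nothing. By eye it had not moved.

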